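# Feed a slide carrier through the loader's sprung dust gate

### The job

Take the slide carrier by its upright blade, push it nose first into the slide loader through the sprung dust gate, and go on gently, feeling for the adjustable stop hidden inside, until the carrier is fully home with the stop's small plunger pressed right in. Then let go and come away, so that the gate is swung fully shut behind the carrier; do not force anything and leave the other things on the desk where they are.

Things in the scene. Friction and masses are not known exactly. Their poses are not given: they have to be found in the camera images.
- carrier: Slide carrier, bare aluminium, about 0.2 kg, loose: flat body 90 long (x), 34 wide (y), 14 high; the leading end (nose, +x) is a half circle of radius 17, the tail (-x) square; a glass slide lies on it. An upright grip blade, 24 long (x), 10 thick (y), stands near the tail, its middle at x = -20. Origin: centre of the underside, 45 from nose and tail; x to the nose, z up.
- blade_top (a point): Centre of the top face of the carrier's grip blade, 62 above the carrier's underside. The blade stands 48 above the body's top.
- loader: Slide loader, fixed: a white straight lane 56 wide outside, 39 inside, its floor 4 above the desk. Origin: on the desk under the middle of the closed gate; x along the lane, inwards (the way the carrier is pushed), y across, z up. From x = -82 to 0 an open porch between side walls 12 high (all heights above the desk); from x = 6 to 200 covered, the cover's underside at 22, top at 26.
- lane (a point): Point on the lane floor in the middle of the closed gate (4 above the desk, loader x = 0), axes as the loader's. The porch where the carrier is set down lies on its -x side.
- slot_end (a point): Far end of the slot in the cover's top, 26 above the desk, loader x = 132. The slot, 16 wide, runs along the lane's middle from x = 6 to here and lets the grip blade travel through, standing up to 66 above the desk; keep the fingers above the cover. The cover is clear to x = 62, grey beyond.
- stop_near (a point): Nearest place (loader x = 142, on the floor) of the adjustable stop's face. The rigid stop stands across the lane under the grey cover, its face 0 to 34 farther in than this point, different each time and not measured; a plunger sticks out of it 5 towards the gate. So the carrier's origin is home somewhere between loader x = 97 and 131.
- gate (a joint): Spring-hinged steel gate leaf across the lane at loader x = 0, 42 long, 15 high, on an upright pin at y = +23. 0 shut, up to 1.5 rad swung inwards; it opens only inwards. The carrier's nose opens it (2 to 5 N along the lane), its flank then holds it at about 1.4 rad, and the spring shuts it once the tail is more than 42 past x = 0.
- home (a joint): Plunger of the hidden stop: 0 sticking out 5 mm (0.005 m), grows to 0.005 pressed in flush with the stop's face. It takes about 4 N to push in and stays where it is left.
- flat_tray: Bystander: flat aluminium slide tray without a blade, 90 x 34 x 10; origin under its centre.
- objective: Bystander: steel microscope objective standing on end, 32 across, 46 high; origin under its centre.
- dropper: Bystander: amber dropper bottle, 36 across, 75 high; origin under its centre.
- dish: Bystander: closed clear dish, 63 across, 13 high; origin under its centre.
- slide_box: Bystander: closed wooden slide box, 100 x 170 x 34; origin under its centre.
- pen: Bystander: ball pen lying on the desk, 130 long, 10 thick; origin under its middle.
- lens_brush: Bystander: small brush lying on the desk; origin under its middle.
There are look-alikes about, which are no part of the job. What is meant by the carrier is not purple, and is the larger of those in its own colour.

How it is judged:
On the way, in this order (a step that is already met when the one before it is completed fails the run):
1. the carrier, nose first in the lane, holds the gate open (value of joint gate above 0.9 rad and x of carrier in the frame of lane between -0.035 and 0.088 m and angle between the x axis of carrier and the x axis of lane, either way round below 0.2 rad and y of carrier in the frame of lane between -0.006 and 0.006 m), for 0.2 s.
2. the carrier is pushed home: the stop's plunger is pressed in (value of joint home above 0.0035 m), for 0.2 s.
At the end, for the whole second after the job is handed in: The stop's plunger is pressed in by more than 3.5 of its 5 mm; the carrier lies level and still in the lane behind the gate (more than 93 mm in, within 6 mm of the lane's middle, within 0.12 rad of its direction), released; the gate is shut to within 0.06 rad (value of joint home above 0.0035 m and value of joint gate below 0.06 rad and x of carrier in the frame of lane above 0.093 m and angle between carrier's own z axis and vertical below 0.06 rad and angle between the x axis of carrier and the x axis of lane, either way round below 0.12 rad and linear speed of carrier below 0.02 m/s and contact force between the fingers and carrier below 0.1 N and y of carrier in the frame of lane between -0.006 and 0.006 m); the robot touches nothing.
It fails at once if the carrier is forced while it goes through the gate and home: more than 25 N between it and the loader, gate and stop included (contact force between carrier and loader above 25 N and x of carrier in the frame of lane above -0.045 m and horizontal distance between carrier and lane below 0.15 m).
It fails at once if the robot presses on the loader with more than 15 N (contact force between the arm and loader above 15 N).
It fails at once if the fingers press on the loader with more than 15 N (contact force between the fingers and loader above 15 N).
It fails at once if a bystander is moved by more than 25 mm (distance of any of flat_tray, objective, dropper, dish, slide_box, pen, lens_brush from where it was at the start of the episode above 0.025 m).
It also fails if it takes over 48 s, if anything falls off the work surface, if the arm or the gripper's body presses on something with over 40 N, if the wrist force passes 120 N, or if a joint passes its speed limit or range.

### The arm

A 6-joint arm with a two-finger parallel gripper is mounted at the origin on the work surface. World frame = base frame: x ahead of the robot, y to its left, z up, the work surface at z = 0. Lengths are in m, angles in rad, forces in N, time in s.
With the tool pointing down it reaches from about 0.35 to 0.775 m from the base axis. Payload 7.3 kg.
Tool frame: the origin (TCP) lies on the centre line of the jaws, within the pads' length; the fingertips stand 19 mm ahead of it and the grasp point (between the pads) is the TCP; z points along the fingers, y is the line along which they close (so a half turn about z gives the same grasp; the last joint's range is limited). The gripper opens to 92 mm and grips with 3 to 60 N. Pads are 19 mm wide; open, the fingers measure 130 mm over their backs; the gripper's body (75 mm by 190 mm) begins 47 mm behind the grasp point.
Start: joints at [0.983, 0.342, 1.524, -0, 1.275, -0.146], TCP at [0.224, 0.475, 0.246] pointing down, gripper open.
Joint ranges: [-2.53, 2.53], [-0.77, 2.02], [0.04, 2.7], [-1, 4.14], [0.28, 2.66], [-3.11, 3.11]. Speed limits (rad/s): [2.57, 2.57, 3.14, 3.14, 3.14, 3.14].

### API

Orientations are given as [roll, pitch, yaw] about the fixed x, y, z axes, in that order (R = Rz(yaw) Ry(pitch) Rx(roll)).
In Python, from rig import state, get_image, sign_off, find_in, pinpoint gives the robot as it stands.
- The arm moves only by the tool move_arm, never from a script. Its argument "commands" is a list of rows, each an object of numbers: "dx", "dy", "dz": the shift along the tool's x, y, z each as a share of 0.5 m, from -1 to 1; "rx", "ry", "rz": the turn, a rotation vector about the tool's x, y, z each as a share of 180 degrees, from -1 to 1; "hand": the gripper's target within -1 to 1 (shut at 1, half-way at 0, fully open at -1). In form: [{"dx": .., "dy": .., "dz": .., "rx": .., "ry": .., "rz": .., "hand": ..}, ...]. A call has exactly 10 rows; each row is the pose to reach, as a shift and turn from the pose commanded when the call began, along the tool's axes at that moment, turning the shorter way round; what a row does not reach only later rows make up. A row lasts 1/8 s, in which the tool goes at most 62.5 mm and 10.7 degrees, less where a joint would pass 70% of its speed; a pose out of reach is approached as far as the arm can. A call with a number of a shift or a turn outside -1 to 1 is refused whole. A call with a gripper value outside its range is refused whole. The fingers move at their own pace and stop on an object; "squeeze" is the grip in N (left out, the last holds). Time passes only in rows, so rows that repeat a pose let the fingers close, or fill a call up. It gives the time, the measured TCP pose, the force, the opening and the grip force at its end, in the units of the state.
- state(): the state, without advancing time (a new reading comes with each control period).
- get_image(name): name is "side" or "top"; returns a dict with "frame" (480x640x3 uint8, red, green, blue), "K" (3x3 intrinsics, pixels), "world_to_cam" (4x4, takes a point from world to camera coordinates). Camera axes: x right, y up, looking along -z (the intrinsics and any distortion apply to the point x, -y, -z); pixel columns grow to the right and rows downward; lengths in m; the calibration is good to about 2 mm. A picture is of the moment at which its call begins. There is no depth.
- sign_off(): hands the job in; it is judged then, once.
Trained networks look in a picture, given as the dict that the camera call returned (one of the last four; its "shot" number tells which), for a name from the list of things; names that differ only in an ending like _2 or _b are one class to them, and where a whole thing is asked for, a point or a joint stands for the part that bears it (a point fixed in the world has none). Each returns a list of dicts, best first, with "score" (0 to 1); they miss things now and then, are a little off and sometimes report something else, mostly with a low value. They report only what shows in the picture. A call takes as long as a camera call. They do not tell look-alikes from the thing itself.
- find_in(picture, query): "pixel" ([column, row] in pixels, amid what is visible of it).
- pinpoint(picture, query): "pixel" ([column, row] in pixels: a listed point, or the origin of a listed thing).
The state is a dict: "time": time; "q": joint angles; "joint_vel": joint speeds; "effort": joint torques, N m; "tool_pos": TCP position; "orientation": TCP orientation; "contact_force": force on the tool from outside, world axes, zero at the start; "ft_torque": the same for the moment, N m; "grip_width": finger opening in m; "grip_force": force on a finger pad.
Only numpy, scipy, OpenCV 4.12 (cv2) and the standard library are available. Lean on these libraries where they do the work, as an engineer would, in place of code of your own. Each camera call takes 0.05 s, during which the arm holds its last target. There are 200 camera calls.

## Working session

There is one attempt and no reset: what is moved stays moved. The work goes in short steps, Python scripts to look and compute and a tool call to move; the robot and the scene stay as the last step left them, time stands still between calls to the robot, and variables do not carry over. Pictures are saved under pics/ and viewed, at most 10 in all, crops included, and the job is handed in when it is done.

Besides the shell and the picture viewer there is one more tool, called after "Request:" in YAML: its name, and indented under it one key for each argument. move_arm: Moves the arm, as the interface text tells. Shift numbers are shares of 0.5 m and turn numbers shares of 180 degrees, none past 1 either way. Its arguments: {"type":"object","properties":{"commands":{"type":"array","items":{"type":"object","properties":{"dx":{"type":"number","minimum":-1,"maximum":1},"dy":{"type":"number","minimum":-1,"maximum":1},"dz":{"type":"number","minimum":-1,"maximum":1},"rx":{"type":"number","minimum":-1,"maximum":1},"ry":{"type":"number","minimum":-1,"maximum":1},"rz":{"type":"number","minimum":-1,"maximum":1},"hand":{"type":"number"}}}},"squeeze":{"type":"number"}},"required":["commands"]}

```bash
mkdir -p pics; cat > h.py <<'E'
import numpy as np, cv2
from rig import *
def ray(im,p):
    K=np.array(im["K"]);T=np.array(im["world_to_cam"]);R=T[:3,:3];c=-R.T@T[:3,3]
    d=np.linalg.inv(K)@[p[0],p[1],1]; d=R.T@(d*[1,-1,-1]); return c,d/np.linalg.norm(d)
def atz(im,p,z):
    c,d=ray(im,p); return c+d*(z-c[2])/d[2]
def proj(im,P):
    T=np.array(im["world_to_cam"]);q=T[:3,:3]@np.array(P)+T[:3,3];q=np.array(im["K"])@(q*[1,-1,-1]);return q[:2]/q[2]
def tri(rays):
    A=0;b=0
    for c,d in rays:
        M=np.eye(3)-np.outer(d,d);A=A+M;b=b+M@c
    return np.linalg.solve(A,b)
def save(im,n): cv2.imwrite("pics/"+n,cv2.cvtColor(im["frame"],cv2.COLOR_RGB2BGR))
E
python3 - <<'E'
from h import *
t=get_image("top");s=get_image("side");save(t,"top1.png");save(s,"side1.png")
print([k for k in t])
H=dict(carrier=0,blade_top=.062,loader=0,lane=.004,slot_end=.026,stop_near=.004,gate=.01)
for n,im in(("top",t),("side",s)):
    for q in H:
        for r in pinpoint(im,q)[:4]: print(n,q,r["score"],np.round(r["pixel"],1),np.round(atz(im,r["pixel"],H[q]),4))
st=state();print(st)
E
```

```text
['frame', 'K', 'world_to_cam', 'shot']
top carrier 0.92 [452.4 287.8] [ 0.4852 -0.3237  0.    ]
top carrier 0.74 [477.5 340.1] [ 0.3797 -0.37    0.    ]
top carrier 0.69 [414.3 347.9] [ 0.3634 -0.2414  0.    ]
top blade_top 0.96 [415.1 345.5] [ 0.3717 -0.2316  0.062 ]
top blade_top 0.93 [470.7 285.8] [ 0.4856 -0.3427  0.062 ]
top blade_top 0.76 [483.7 338.4] [ 0.3858 -0.3625  0.062 ]
top blade_top 0.54 [159.  318.6] [0.4194 0.262  0.062 ]
top loader 0.74 [307.2 253.9] [ 0.5548 -0.0221  0.    ]
top lane 0.95 [306.3 251.2] [ 0.5599 -0.0203  0.004 ]
top slot_end 0.87 [240.2 244.2] [0.571  0.1154 0.026 ]
top slot_end 0.7 [307.5 251.8] [ 0.5558 -0.0236  0.026 ]
top stop_near 0.92 [240.9 250. ] [0.5619 0.1174 0.004 ]Traceback (most recent call last):
  File "<stdin>", line 7, in <module>
ValueError: it knows: blade_top, carrier, dish, dropper, flat_tray, lane, lens_brush, loader, objective, pen, slide_box, slot_end, stop_near
```

View pics/top1.png

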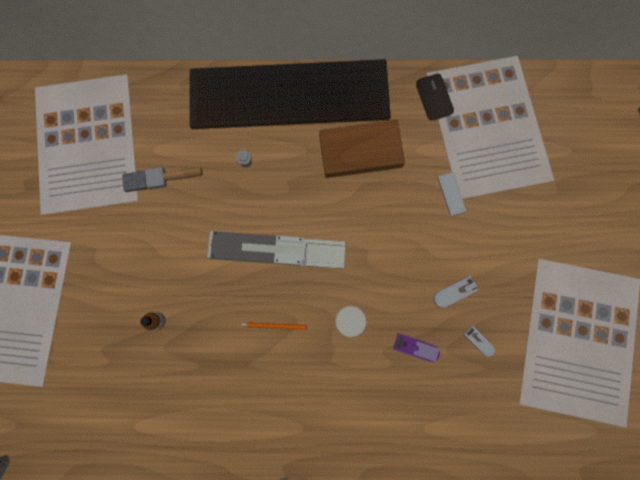

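View pics/side1.png

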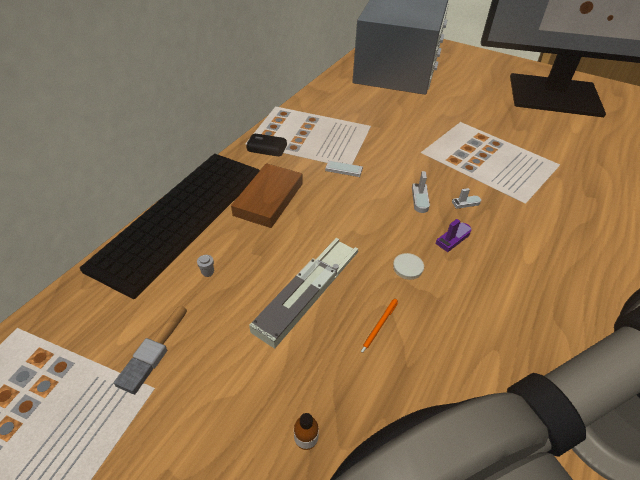

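```bash
python3 - <<'E'
from h import *
s=get_image("side")
H=dict(carrier=0,blade_top=.062,loader=0,lane=.004,slot_end=.026,stop_near=.004,flat_tray=0)
for q in H:
    for r in pinpoint(s,q)[:4]: print("side",q,r["score"],np.round(r["pixel"],1),np.round(atz(s,r["pixel"],H[q]),4))
print(np.round(ray(s,(320,240)),3))
print(state())
E
```

```text
side carrier 0.92 [467.3 202.9] [ 0.3748 -0.375   0.    ]
side carrier 0.74 [420.5 200. ] [ 0.4735 -0.3254  0.    ]
side carrier 0.71 [454.  238.8] [ 0.3623 -0.2441  0.    ]
side carrier 0.43 [306.8 440.2] [0.4122 0.2866 0.    ]
side blade_top 0.96 [458.3 224.3] [ 0.3612 -0.2238  0.062 ]
side blade_top 0.92 [465.2 191. ] [ 0.3829 -0.3348  0.062 ]
side blade_top 0.65 [425.3 176.9] [ 0.4773 -0.3344  0.062 ]
side loader 0.84 [326.7 269.2] [ 0.5563 -0.0226  0.    ]
side lane 0.84 [324.7 268.4] [ 0.5592 -0.0193  0.004 ]
side lane 0.32 [268.2 200.4] [ 0.7765 -0.1289  0.004 ]
side slot_end 0.9 [284.4 304.6] [0.5699 0.1105 0.026 ]
side stop_near 0.69 [279.  318.9] [0.5699 0.1298 0.004 ]
side stop_near 0.28 [408.1 267.6] [ 0.415  -0.1109  0.004 ]
side flat_tray 0.91 [341.1 171.3] [ 0.687  -0.3211  0.    ]
[[ 0.277  0.504  0.713]
 [ 0.338 -0.6   -0.725]]
{'time': 0.8, 'q': array([ 9.82992927e-01,  3.41997407e-01,  1.52408451e+00, -1.48696821e-05,
        1.27541351e+00, -1.46025188e-01]), 'joint_vel': array([-0.00028799, -0.00063065,  0.00014751, -0.00043146,  0.00095229,
        0.00035853]), 'effort': array([-2.00336741e-03, -4.31083381e+01, -2.44474393e+01,  7.18132267e-02,
        4.84141102e-02,  5.58835154e-05]), 'tool_pos': array([0.22446915, 0.47461465, 0.24574727]), 'orientation': array([3.14149853e+00, 2.82220552e-05, 2.69981877e+00]), 'contact_force': array([ 0.06126427,  0.91857996, -0.27755473]), 'ft_torque': array([-0.00061602, -0.0312616 , -0.02436943]), 'grip_force': 0.0, 'grip_width': 0.09170154686345511}
```

```bash
cat >> h.py <<'E'
def rect(im,x0,y0,w,h,z,s):
    """ortho view at height z: col -> +y*s from y0, row -> +x*s from x0 (s px per m)"""
    P=np.array([[x0,y0],[x0+h,y0],[x0,y0+w],[x0+h,y0+w]])
    src=np.float32([proj(im,[*p,z]) for p in P]);dst=np.float32([[(p[1]-y0)*s,(p[0]-x0)*s] for p in P])
    return cv2.warpPerspective(im["frame"],cv2.getPerspectiveTransform(src,dst),(int(w*s),int(h*s)),flags=cv2.INTER_CUBIC)
E
python3 - <<'E'
from h import *
t=get_image("top");s=get_image("side")
a=rect(t,.43,-.40,.13,.13,.014,3000);
b=cv2.resize(s["frame"][160:220,390:490],(650,390),interpolation=cv2.INTER_CUBIC)
c=cv2.resize(b,(400,240))
l=rect(t,.5,-.13,.4,.12,.026,1900)
o=np.zeros((600,800,3),np.uint8);o[:340,:390]=a[:340];o[:240,400:]=c;o[345:345+228,:760]=l
im=dict(frame=o);save(im,"crop1.png")
E
```

```text
(no output)
```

View pics/crop1.png

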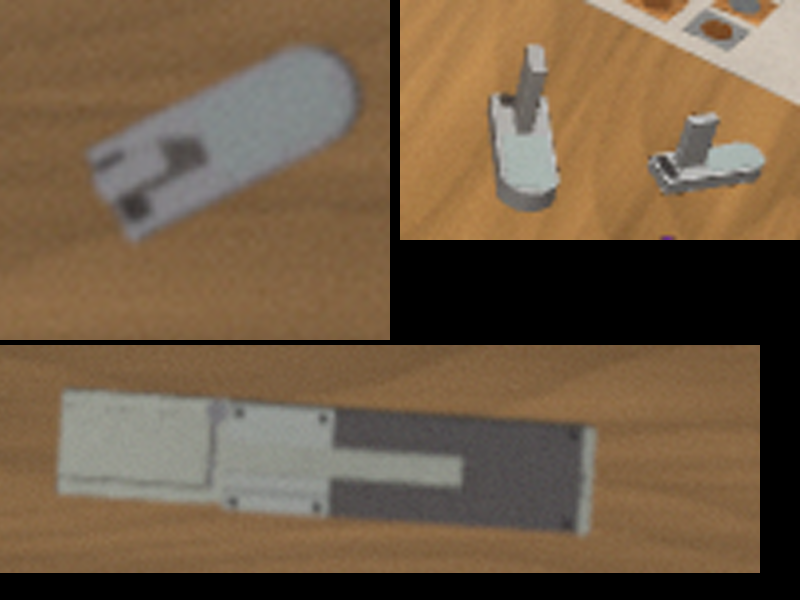

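The large silver one at top (456,292) is the carrier. The silver one at (480,341) is smaller, and the one at (416,347) is purple. The crop shows the large one's nose pointing towards +y. Carrier is at about (0.477,-0.322) with yaw 2.00; the lane is at about (0.558,-0.02) with yaw 1.497.

Request:
move_arm:
  commands:
    - {"dx": -0.771,"dy": -0.575,"rz": 0.223,"hand": 0}
    - {"dx": -0.771,"dy": -0.575,"rz": 0.223,"hand": 0}
    - {"dx": -0.771,"dy": -0.575,"rz": 0.223,"hand": 0}
    - {"dx": -0.771,"dy": -0.575,"rz": 0.223,"hand": 0}
    - {"dx": -0.771,"dy": -0.575,"rz": 0.223,"hand": 0}
    - {"dx": -0.771,"dy": -0.575,"rz": 0.223,"hand": 0}
    - {"dx": -0.771,"dy": -0.575,"rz": 0.223,"hand": 0}
    - {"dx": -0.771,"dy": -0.575,"rz": 0.223,"hand": 0}
    - {"dx": -0.771,"dy": -0.575,"rz": 0.223,"hand": 0}
    - {"dx": -0.771,"dy": -0.575,"rz": 0.223,"hand": 0}

```text
invalid input
```

Request:
move_arm:
  commands:
    - {"dx": -0.771,"dy": -0.575,"dz": 0,"rx": 0,"ry": 0,"rz": 0.223,"hand": 0}
    - {"dx": -0.771,"dy": -0.575,"dz": 0,"rx": 0,"ry": 0,"rz": 0.223,"hand": 0}
    - {"dx": -0.771,"dy": -0.575,"dz": 0,"rx": 0,"ry": 0,"rz": 0.223,"hand": 0}
    - {"dx": -0.771,"dy": -0.575,"dz": 0,"rx": 0,"ry": 0,"rz": 0.223,"hand": 0}
    - {"dx": -0.771,"dy": -0.575,"dz": 0,"rx": 0,"ry": 0,"rz": 0.223,"hand": 0}
    - {"dx": -0.771,"dy": -0.575,"dz": 0,"rx": 0,"ry": 0,"rz": 0.223,"hand": 0}
    - {"dx": -0.771,"dy": -0.575,"dz": 0,"rx": 0,"ry": 0,"rz": 0.223,"hand": 0}
    - {"dx": -0.771,"dy": -0.575,"dz": 0,"rx": 0,"ry": 0,"rz": 0.223,"hand": 0}
    - {"dx": -0.771,"dy": -0.575,"dz": 0,"rx": 0,"ry": 0,"rz": 0.223,"hand": 0}
    - {"dx": -0.771,"dy": -0.575,"dz": 0,"rx": 0,"ry": 0,"rz": 0.223,"hand": 0}
  squeeze: 15

```text
time: 2.15
tool_pos: [0.4496, 0.0502, 0.2456]
orientation: [-3.141, -0.001, 1.999]
contact_force: [-0.3, -0.0, 1.1]
grip_width: 0.0461
grip_force: 0.0
```

Request:
move_arm:
  commands:
    - {"dx": -0.741,"dy": -0.26,"dz": 0.25,"rx": 0,"ry": 0,"rz": 0,"hand": 0}
    - {"dx": -0.741,"dy": -0.26,"dz": 0.25,"rx": 0,"ry": 0,"rz": 0,"hand": 0}
    - {"dx": -0.741,"dy": -0.26,"dz": 0.25,"rx": 0,"ry": 0,"rz": 0,"hand": 0}
    - {"dx": -0.741,"dy": -0.26,"dz": 0.25,"rx": 0,"ry": 0,"rz": 0,"hand": 0}
    - {"dx": -0.741,"dy": -0.26,"dz": 0.25,"rx": 0,"ry": 0,"rz": 0,"hand": 0}
    - {"dx": -0.741,"dy": -0.26,"dz": 0.25,"rx": 0,"ry": 0,"rz": 0,"hand": 0}
    - {"dx": -0.741,"dy": -0.26,"dz": 0.25,"rx": 0,"ry": 0,"rz": 0,"hand": 0}
    - {"dx": -0.741,"dy": -0.26,"dz": 0.25,"rx": 0,"ry": 0,"rz": 0,"hand": 0}
    - {"dx": -0.741,"dy": -0.26,"dz": 0.25,"rx": 0,"ry": 0,"rz": 0,"hand": 0}
    - {"dx": -0.741,"dy": -0.26,"dz": 0.25,"rx": 0,"ry": 0,"rz": 0,"hand": 0}

```text
time: 3.4
tool_pos: [0.4863, -0.3394, 0.1214]
orientation: [3.141, 0.0, 2.001]
contact_force: [-0.3, -0.7, 0.3]
grip_width: 0.0461
grip_force: 0.0
```

```bash
python3 - <<'E'
from h import *
print(state()["tool_pos"])
s=get_image("side");P=state()["tool_pos"]
tip=proj(s,P+[0,0,-.019]);print(tip,proj(s,[.4853,-.3405,.062]))
x,y=map(int,tip)
o=s["frame"].copy();cv2.circle(o,(x,y),1,(255,0,0),-1);b=proj(s,[.4853,-.3405,.062]);cv2.circle(o,(int(b[0]),int(b[1])),1,(0,255,0),-1)
o=cv2.resize(o[y-50:y+70,x-80:x+80],None,fx=5,fy=5,interpolation=cv2.INTER_CUBIC);save(dict(frame=o),"c2.png")
E
```

```text
[ 0.48625648 -0.33943812  0.12140027]
[425.85285755 160.1207471 ] [423.04367217 174.34601654]
```

View pics/c2.png

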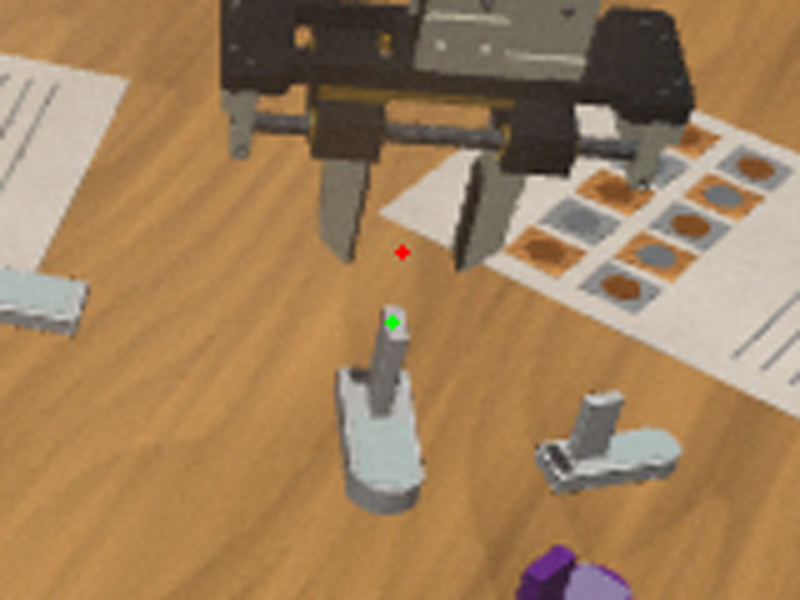

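The crop shows the blade top (green, about (395,322) in the crop) where I estimated it, midway between the fingers and with the carrier lined up to the tool. I'll descend and grip.

Request:
move_arm:
  commands:
    - {"dx": 0,"dy": 0,"dz": 0.07,"rx": 0,"ry": 0,"rz": 0,"hand": 0}
    - {"dx": 0,"dy": 0,"dz": 0.143,"rx": 0,"ry": 0,"rz": 0,"hand": 0}
    - {"dx": 0,"dy": 0,"dz": 0.143,"rx": 0,"ry": 0,"rz": 0,"hand": 0}
    - {"dx": 0,"dy": 0,"dz": 0.143,"rx": 0,"ry": 0,"rz": 0,"hand": 1}
    - {"dx": 0,"dy": 0,"dz": 0.143,"rx": 0,"ry": 0,"rz": 0,"hand": 1}
    - {"dx": 0,"dy": 0,"dz": 0.143,"rx": 0,"ry": 0,"rz": 0,"hand": 1}
    - {"dx": 0,"dy": 0,"dz": 0.143,"rx": 0,"ry": 0,"rz": 0,"hand": 1}
    - {"dx": 0,"dy": 0,"dz": 0.143,"rx": 0,"ry": 0,"rz": 0,"hand": 1}
    - {"dx": 0,"dy": 0,"dz": 0.143,"rx": 0,"ry": 0,"rz": 0,"hand": 1}
    - {"dx": 0,"dy": 0,"dz": 0.143,"rx": 0,"ry": 0,"rz": 0,"hand": 1}
  squeeze: 20

```text
time: 4.7
tool_pos: [0.4857, -0.3414, 0.0498]
orientation: [3.141, 0.001, 1.999]
contact_force: [-1.7, -0.3, 6.0]
grip_width: 0.0097
grip_force: 20.0
```

Request:
move_arm:
  commands:
    - {"dx": 0,"dy": 0,"dz": -0.06,"rx": 0,"ry": 0,"rz": 0,"hand": 1}
    - {"dx": 0,"dy": 0,"dz": -0.12,"rx": 0,"ry": 0,"rz": 0,"hand": 1}
    - {"dx": 0.08,"dy": 0.065,"dz": -0.12,"rx": 0,"ry": 0,"rz": 0.032,"hand": 1}
    - {"dx": 0.16,"dy": 0.13,"dz": -0.12,"rx": 0,"ry": 0,"rz": 0.064,"hand": 1}
    - {"dx": 0.24,"dy": 0.195,"dz": -0.12,"rx": 0,"ry": 0,"rz": 0.096,"hand": 1}
    - {"dx": 0.32,"dy": 0.26,"dz": -0.12,"rx": 0,"ry": 0,"rz": 0.128,"hand": 1}
    - {"dx": 0.393,"dy": 0.327,"dz": -0.12,"rx": 0,"ry": 0,"rz": 0.16,"hand": 1}
    - {"dx": 0.393,"dy": 0.327,"dz": -0.12,"rx": 0,"ry": 0,"rz": 0.16,"hand": 1}
    - {"dx": 0.393,"dy": 0.327,"dz": -0.12,"rx": 0,"ry": 0,"rz": 0.16,"hand": 1}
    - {"dx": 0.393,"dy": 0.327,"dz": -0.12,"rx": 0,"ry": 0,"rz": 0.16,"hand": 1}

```text
time: 5.95
tool_pos: [0.5525, -0.0956, 0.109]
orientation: [-3.141, -0.0, 1.495]
contact_force: [-0.4, -0.5, -2.0]
grip_width: 0.01
grip_force: 20.0
```

```bash
python3 - <<'E'
from h import *
from rig import state
P=state()["tool_pos"];print(P,state()["orientation"])
t=get_image("top");s=get_image("side")
for n,im in(("t",t),("s",s)):
  for q,z in(("carrier",P[2]-.05),("blade_top",P[2]+.012),("lane",.004),("slot_end",.026)):
    for r in pinpoint(im,q)[:2]: print(n,q,round(r["score"],2),np.round(atz(im,r["pixel"],z),4))
z=P[2]-.05+.014
o=np.zeros((600,800,3),np.uint8)
a=rect(t,.5,-.16,.2,.12,.026,2500);o[:300,:500]=a
b=rect(t,.5,-.16,.2,.12,z,2500);o[300:600,:500]=b
x,y=map(int,proj(s,[.555,-.07,.04]));c=cv2.resize(s["frame"][y-60:y+60,x-30:x+30],(300,600),interpolation=cv2.INTER_CUBIC);o[:,500:]=c
save(dict(frame=o),"c3.png")
E
```

```text
[ 0.55246995 -0.09560018  0.10899779] [-3.14124048e+00 -2.28383428e-06  1.49546908e+00]
t carrier 0.83 [ 0.3662 -0.2318  0.059 ]
t carrier 0.73 [ 0.3768 -0.3505  0.059 ]
t blade_top 0.91 [ 0.3794 -0.22    0.121 ]
t blade_top 0.7 [ 0.3904 -0.3405  0.121 ]
t lane 0.8 [ 0.5601 -0.0108  0.004 ]
t slot_end 0.7 [0.5687 0.1125 0.026 ]
s carrier 0.94 [ 0.3608 -0.1817  0.059 ]
s carrier 0.86 [ 0.3691 -0.3073  0.059 ]
s blade_top 0.74 [ 0.3705 -0.2679  0.121 ]
s blade_top 0.73 [ 0.3621 -0.1607  0.121 ]
s lane 0.98 [ 0.5592 -0.0212  0.004 ]
s slot_end 0.96 [0.5707 0.1149 0.026 ]
```

View pics/c3.png

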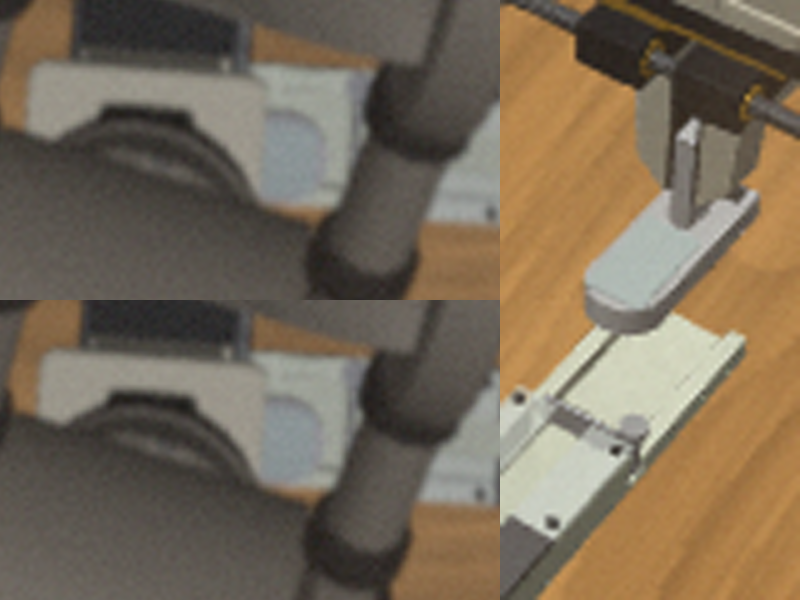

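```bash
cat >> h.py <<'E'
def T2(o,yaw,pts): 
    c,s=np.cos(yaw),np.sin(yaw);return [[o[0]+c*p[0]-s*p[1],o[1]+s*p[0]+c*p[1],p[2]] for p in pts]
def overlay(im,L,ly,C,cy,cz,name,ctr,w=60,h=45,f=13):
    x,y=map(int,proj(im,ctr));x0,y0=x-w//2,y-h//2
    o=cv2.resize(im["frame"][y0:y0+h,x0:x0+w],None,fx=f,fy=f,interpolation=cv2.INTER_CUBIC)
    def dr(P,col): cv2.polylines(o,[np.int32([((proj(im,p)-[x0,y0])+.5)*f for p in P])],False,col,1)
    for yy in(-.028,-.0195,.0195,.028): dr(T2(L,ly,[(-.082,yy,.012),(0,yy,.012)]),(255,0,0))
    for yy in(-.028,.028): dr(T2(L,ly,[(.006,yy,.026),(.2,yy,.026)]),(255,0,0))
    for yy in(-.008,.008): dr(T2(L,ly,[(.006,yy,.026),(.132,yy,.026)]),(255,0,255))
    dr(T2(L,ly,[(.006,-.028,.026),(.006,.028,.026)]),(255,0,0));dr(T2(L,ly,[(-.082,-.0195,.004),(-.082,.0195,.004)]),(255,0,0))
    a=np.linspace(-np.pi/2,np.pi/2,15)
    if C is not None:
      for z in(0,.014): dr(T2(C,cy,[(-.045,-.017,cz+z)]+[(.028+.017*np.cos(t),.017*np.sin(t),cz+z) for t in a]+[(-.045,.017,cz+z),(-.045,-.017,cz+z)]),(0,255,0))
    save(dict(frame=o),name)
E
python3 - <<'E'
from h import *
st=state();P=st["tool_pos"];y=st["orientation"][2];s=get_image("side")
C=P[:2]+.02*np.array([np.cos(y),np.sin(y)])
overlay(s,(.5585,-.0195),1.496,C,y,P[2]-.05,"c4.png",[.558,-.03,.03],76,57,10)
E
```

```text
(no output)
```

View pics/c4.png

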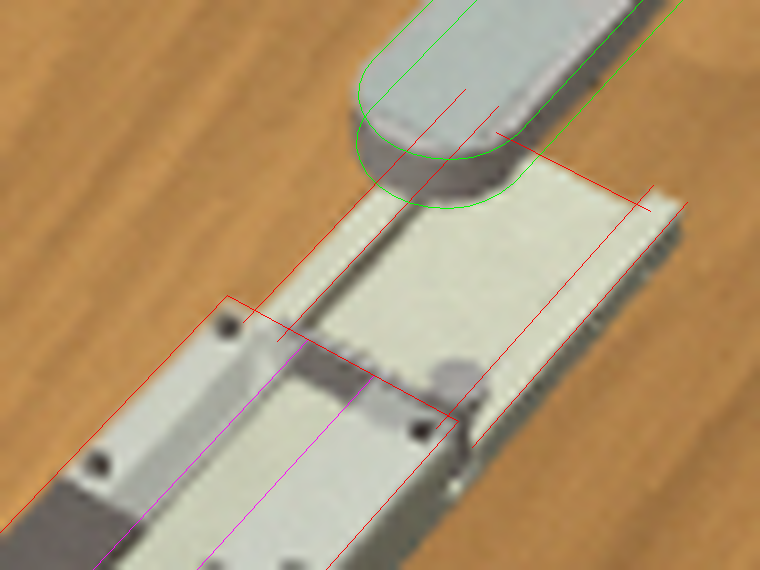

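Carrier overlay fits to about 1 mm. The loader sits about 1.5 mm further towards -x than drawn (left wall edge at (265,310) against the line at (255,310)). I'll shift the carrier 2 mm towards -x and lower it.

Request:
move_arm:
  commands:
    - {"dx": 0,"dy": -0.004,"dz": 0.03,"rx": 0,"ry": 0,"rz": 0,"hand": 1}
    - {"dx": 0,"dy": -0.004,"dz": 0.06,"rx": 0,"ry": 0,"rz": 0,"hand": 1}
    - {"dx": 0,"dy": -0.004,"dz": 0.084,"rx": 0,"ry": 0,"rz": 0,"hand": 1}
    - {"dx": 0,"dy": -0.004,"dz": 0.09,"rx": 0,"ry": 0,"rz": 0,"hand": 1}
    - {"dx": 0,"dy": -0.004,"dz": 0.094,"rx": 0,"ry": 0,"rz": 0,"hand": 1}
    - {"dx": 0,"dy": -0.004,"dz": 0.098,"rx": 0,"ry": 0,"rz": 0,"hand": 1}
    - {"dx": 0,"dy": -0.004,"dz": 0.1,"rx": 0,"ry": 0,"rz": 0,"hand": 1}
    - {"dx": 0,"dy": -0.004,"dz": 0.1,"rx": 0,"ry": 0,"rz": 0,"hand": 1}
    - {"dx": 0,"dy": -0.004,"dz": 0.1,"rx": 0,"ry": 0,"rz": 0,"hand": 1}
    - {"dx": 0,"dy": -0.004,"dz": 0.1,"rx": 0,"ry": 0,"rz": 0,"hand": 1}

```text
time: 7.75
tool_pos: [0.5508, -0.0943, 0.0593]
orientation: [3.141, -0.0, 1.497]
contact_force: [-0.7, 0.5, -1.2]
grip_width: 0.0102
grip_force: 20.0
```

```bash
python3 - <<'E'
from h import *
st=state();P=st["tool_pos"];y=st["orientation"][2];s=get_image("side");print(P,y,st["contact_force"],st["ft_torque"])
C=P[:2]+.02*np.array([np.cos(y),np.sin(y)])+[.001,0]
overlay(s,(.557,-.0195),1.499,C,y,P[2]-.05,"c5.png",[.556,-.05,.02],64,48,12)
E
```

```text
[ 0.55084245 -0.0943169   0.05932321] 1.4965322203103617 [-0.72748956  0.47151302 -1.22244316] [-0.12728908  0.02891969 -0.0207769 ]
```

View pics/c5.png

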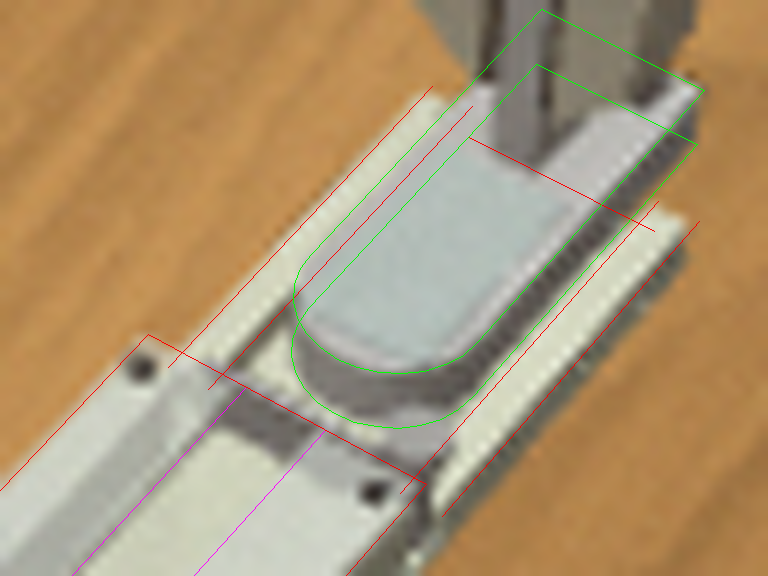

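Request:
move_arm:
  commands:
    - {"dx": 0,"dy": 0,"dz": 0.003,"rx": 0,"ry": 0,"rz": 0,"hand": 1}
    - {"dx": 0,"dy": 0,"dz": 0.006,"rx": 0,"ry": 0,"rz": 0,"hand": 1}
    - {"dx": 0,"dy": 0,"dz": 0.009,"rx": 0,"ry": 0,"rz": 0,"hand": 1}
    - {"dx": 0,"dy": 0,"dz": 0.01,"rx": 0,"ry": 0,"rz": 0,"hand": 1}
    - {"dx": 0,"dy": 0,"dz": 0.01,"rx": 0,"ry": 0,"rz": 0,"hand": 1}
    - {"dx": 0,"dy": 0,"dz": 0.01,"rx": 0,"ry": 0,"rz": 0,"hand": 1}
    - {"dx": 0,"dy": 0,"dz": 0.01,"rx": 0,"ry": 0,"rz": 0,"hand": 1}
    - {"dx": 0,"dy": 0,"dz": 0.01,"rx": 0,"ry": 0,"rz": 0,"hand": 1}
    - {"dx": 0,"dy": 0,"dz": 0.01,"rx": 0,"ry": 0,"rz": 0,"hand": 1}
    - {"dx": 0,"dy": 0,"dz": 0.01,"rx": 0,"ry": 0,"rz": 0,"hand": 1}
  squeeze: 12

```text
time: 9.05
tool_pos: [0.5508, -0.0943, 0.0542]
orientation: [-3.142, -0.0, 1.497]
contact_force: [-0.4, 0.1, -0.9]
grip_width: 0.0101
grip_force: 12.0
```

Request:
move_arm:
  commands:
    - {"dx": 0.006,"dy": 0,"dz": 0,"rx": 0,"ry": 0,"rz": 0,"hand": 1}
    - {"dx": 0.012,"dy": 0,"dz": 0,"rx": 0,"ry": 0,"rz": 0,"hand": 1}
    - {"dx": 0.018,"dy": 0,"dz": 0,"rx": 0,"ry": 0,"rz": 0,"hand": 1}
    - {"dx": 0.024,"dy": 0,"dz": 0,"rx": 0,"ry": 0,"rz": 0,"hand": 1}
    - {"dx": 0.03,"dy": 0,"dz": 0,"rx": 0,"ry": 0,"rz": 0,"hand": 1}
    - {"dx": 0.036,"dy": 0,"dz": 0,"rx": 0,"ry": 0,"rz": 0,"hand": 1}
    - {"dx": 0.042,"dy": 0,"dz": 0,"rx": 0,"ry": 0,"rz": 0,"hand": 1}
    - {"dx": 0.048,"dy": 0,"dz": 0,"rx": 0,"ry": 0,"rz": 0,"hand": 1}
    - {"dx": 0.054,"dy": 0,"dz": 0,"rx": 0,"ry": 0,"rz": 0,"hand": 1}
    - {"dx": 0.06,"dy": 0,"dz": 0,"rx": 0,"ry": 0,"rz": 0,"hand": 1}

```text
time: 10.3
tool_pos: [0.5538, -0.0647, 0.0546]
orientation: [3.14, 0.001, 1.496]
contact_force: [1.1, -5.3, -1.4]
grip_width: 0.0099
grip_force: 12.0
```

Request:
move_arm:
  commands:
    - {"dx": 0.008,"dy": 0,"dz": 0,"rx": 0,"ry": 0,"rz": 0,"hand": 1}
    - {"dx": 0.016,"dy": 0,"dz": 0,"rx": 0,"ry": 0,"rz": 0,"hand": 1}
    - {"dx": 0.024,"dy": 0,"dz": 0,"rx": 0,"ry": 0,"rz": 0,"hand": 1}
    - {"dx": 0.032,"dy": 0,"dz": 0,"rx": 0,"ry": 0,"rz": 0,"hand": 1}
    - {"dx": 0.04,"dy": 0,"dz": 0,"rx": 0,"ry": 0,"rz": 0,"hand": 1}
    - {"dx": 0.048,"dy": 0,"dz": 0,"rx": 0,"ry": 0,"rz": 0,"hand": 1}
    - {"dx": 0.056,"dy": 0,"dz": 0,"rx": 0,"ry": 0,"rz": 0,"hand": 1}
    - {"dx": 0.064,"dy": 0,"dz": 0,"rx": 0,"ry": 0,"rz": 0,"hand": 1}
    - {"dx": 0.072,"dy": 0,"dz": 0,"rx": 0,"ry": 0,"rz": 0,"hand": 1}
    - {"dx": 0.08,"dy": 0,"dz": 0,"rx": 0,"ry": 0,"rz": 0,"hand": 1}

```text
time: 11.55
tool_pos: [0.5561, -0.0243, 0.0545]
orientation: [3.141, -0.0, 1.497]
contact_force: [1.9, -4.1, 3.3]
grip_width: 0.0101
grip_force: 12.0
```

```bash
python3 - <<'E'
from h import *
st=state();P=st["tool_pos"];y=st["orientation"][2];s=get_image("side");print(P,y,st["contact_force"],st["ft_torque"])
C=P[:2]+.02*np.array([np.cos(y),np.sin(y)])+[.001,0]
overlay(s,(.557,-.0195),1.499,C,y,P[2]-.05,"c6.png",[.556,-.02,.02],64,48,12)
E
```

```text
[ 0.55605293 -0.02428097  0.0544874 ] 1.4965690154336833 [ 1.94147914 -4.09918968  3.3484683 ] [-0.79920222 -0.27279432 -0.06675936]
```

View pics/c6.png

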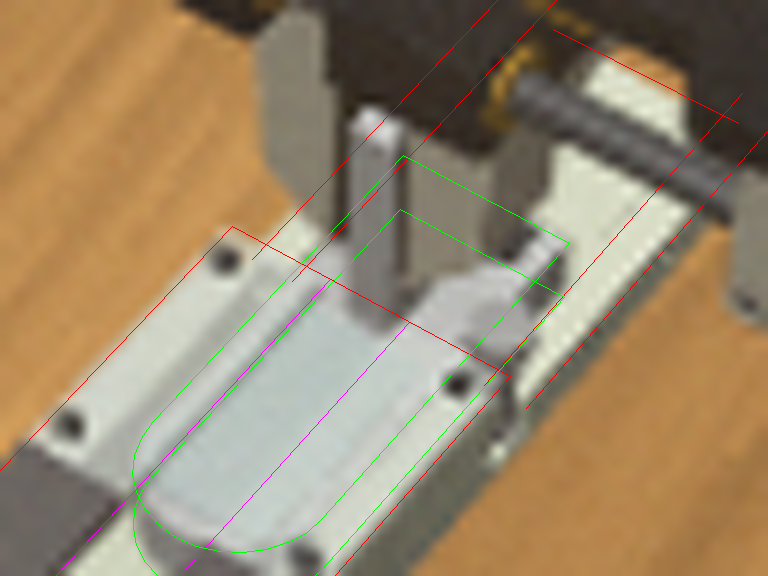

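The carrier is in the lane and its nose is under the clear cover. The blade stands at (375,320) before the slot mouth centre (367,303), so it is on line. I'll carry on.

Request:
move_arm:
  commands:
    - {"dx": 0.01,"dy": 0,"dz": 0,"rx": 0,"ry": 0,"rz": 0,"hand": 1}
    - {"dx": 0.02,"dy": 0,"dz": 0,"rx": 0,"ry": 0,"rz": 0,"hand": 1}
    - {"dx": 0.03,"dy": 0,"dz": 0,"rx": 0,"ry": 0,"rz": 0,"hand": 1}
    - {"dx": 0.04,"dy": 0,"dz": 0,"rx": 0,"ry": 0,"rz": 0,"hand": 1}
    - {"dx": 0.05,"dy": 0,"dz": 0,"rx": 0,"ry": 0,"rz": 0,"hand": 1}
    - {"dx": 0.06,"dy": 0,"dz": 0,"rx": 0,"ry": 0,"rz": 0,"hand": 1}
    - {"dx": 0.07,"dy": 0,"dz": 0,"rx": 0,"ry": 0,"rz": 0,"hand": 1}
    - {"dx": 0.08,"dy": 0,"dz": 0,"rx": 0,"ry": 0,"rz": 0,"hand": 1}
    - {"dx": 0.09,"dy": 0,"dz": 0,"rx": 0,"ry": 0,"rz": 0,"hand": 1}
    - {"dx": 0.1,"dy": 0,"dz": 0,"rx": 0,"ry": 0,"rz": 0,"hand": 1}

```text
time: 12.85
tool_pos: [0.5597, 0.0254, 0.0545]
orientation: [3.141, 0.0, 1.497]
contact_force: [2.1, -5.1, 3.9]
grip_width: 0.01
grip_force: 12.0
```

Request:
move_arm:
  commands:
    - {"dx": 0.004,"dy": 0,"dz": -0.001,"rx": 0,"ry": 0,"rz": 0,"hand": 1}
    - {"dx": 0.009,"dy": 0,"dz": -0.001,"rx": 0,"ry": 0,"rz": 0,"hand": 1}
    - {"dx": 0.014,"dy": 0,"dz": -0.001,"rx": 0,"ry": 0,"rz": 0,"hand": 1}
    - {"dx": 0.019,"dy": 0,"dz": -0.001,"rx": 0,"ry": 0,"rz": 0,"hand": 1}
    - {"dx": 0.024,"dy": 0,"dz": -0.001,"rx": 0,"ry": 0,"rz": 0,"hand": 1}
    - {"dx": 0.029,"dy": 0,"dz": -0.001,"rx": 0,"ry": 0,"rz": 0,"hand": 1}
    - {"dx": 0.034,"dy": 0,"dz": -0.001,"rx": 0,"ry": 0,"rz": 0,"hand": 1}
    - {"dx": 0.039,"dy": 0,"dz": -0.001,"rx": 0,"ry": 0,"rz": 0,"hand": 1}
    - {"dx": 0.044,"dy": 0,"dz": -0.001,"rx": 0,"ry": 0,"rz": 0,"hand": 1}
    - {"dx": 0.044,"dy": 0,"dz": -0.001,"rx": 0,"ry": 0,"rz": 0,"hand": 1}

```text
time: 14.1
tool_pos: [0.5613, 0.0477, 0.0546]
orientation: [-3.141, -0.0, 1.497]
contact_force: [2.2, -0.0, -1.9]
grip_width: 0.0102
grip_force: 12.0
```

Request:
move_arm:
  commands:
    - {"dx": 0.002,"dy": 0,"dz": 0,"rx": 0,"ry": 0,"rz": 0,"hand": 1}
    - {"dx": 0.004,"dy": 0,"dz": 0,"rx": 0,"ry": 0,"rz": 0,"hand": 1}
    - {"dx": 0.006,"dy": 0,"dz": 0,"rx": 0,"ry": 0,"rz": 0,"hand": 1}
    - {"dx": 0.008,"dy": 0,"dz": 0,"rx": 0,"ry": 0,"rz": 0,"hand": 1}
    - {"dx": 0.01,"dy": 0,"dz": 0,"rx": 0,"ry": 0,"rz": 0,"hand": 1}
    - {"dx": 0.012,"dy": 0,"dz": 0,"rx": 0,"ry": 0,"rz": 0,"hand": 1}
    - {"dx": 0.014,"dy": 0,"dz": 0,"rx": 0,"ry": 0,"rz": 0,"hand": 1}
    - {"dx": 0.016,"dy": 0,"dz": 0,"rx": 0,"ry": 0,"rz": 0,"hand": 1}
    - {"dx": 0.018,"dy": 0,"dz": 0,"rx": 0,"ry": 0,"rz": 0,"hand": 1}
    - {"dx": 0.018,"dy": 0,"dz": 0,"rx": 0,"ry": 0,"rz": 0,"hand": 1}

```text
time: 15.35
tool_pos: [0.562, 0.0563, 0.0547]
orientation: [3.142, -0.0, 1.497]
contact_force: [-0.4, 0.1, -1.1]
grip_width: 0.0099
grip_force: 12.0
```

Request:
move_arm:
  commands:
    - {"dx": 0.001,"dy": 0,"dz": 0,"rx": 0,"ry": 0,"rz": 0,"hand": 1}
    - {"dx": 0.002,"dy": 0,"dz": 0,"rx": 0,"ry": 0,"rz": 0,"hand": 1}
    - {"dx": 0.003,"dy": 0,"dz": 0,"rx": 0,"ry": 0,"rz": 0,"hand": 1}
    - {"dx": 0.004,"dy": 0,"dz": 0,"rx": 0,"ry": 0,"rz": 0,"hand": 1}
    - {"dx": 0.005,"dy": 0,"dz": 0,"rx": 0,"ry": 0,"rz": 0,"hand": 1}
    - {"dx": 0.006,"dy": 0,"dz": 0,"rx": 0,"ry": 0,"rz": 0,"hand": 1}
    - {"dx": 0.007,"dy": 0,"dz": 0,"rx": 0,"ry": 0,"rz": 0,"hand": 1}
    - {"dx": 0.008,"dy": 0,"dz": 0,"rx": 0,"ry": 0,"rz": 0,"hand": 1}
    - {"dx": 0.009,"dy": 0,"dz": 0,"rx": 0,"ry": 0,"rz": 0,"hand": 1}
    - {"dx": 0.01,"dy": 0,"dz": 0,"rx": 0,"ry": 0,"rz": 0,"hand": 1}
  squeeze: 10

```text
time: 16.6
tool_pos: [0.5624, 0.0613, 0.0547]
orientation: [3.142, -0.0, 1.497]
contact_force: [-0.0, 1.0, -1.2]
grip_width: 0.0101
grip_force: 10.0
```

Request:
move_arm:
  commands:
    - {"dx": 0.001,"dy": 0,"dz": 0,"rx": 0,"ry": 0,"rz": 0,"hand": 1}
    - {"dx": 0.002,"dy": 0,"dz": 0,"rx": 0,"ry": 0,"rz": 0,"hand": 1}
    - {"dx": 0.003,"dy": 0,"dz": 0,"rx": 0,"ry": 0,"rz": 0,"hand": 1}
    - {"dx": 0.004,"dy": 0,"dz": 0,"rx": 0,"ry": 0,"rz": 0,"hand": 1}
    - {"dx": 0.005,"dy": 0,"dz": 0,"rx": 0,"ry": 0,"rz": 0,"hand": 1}
    - {"dx": 0.006,"dy": 0,"dz": 0,"rx": 0,"ry": 0,"rz": 0,"hand": 1}
    - {"dx": 0.007,"dy": 0,"dz": 0,"rx": 0,"ry": 0,"rz": 0,"hand": 1}
    - {"dx": 0.008,"dy": 0,"dz": 0,"rx": 0,"ry": 0,"rz": 0,"hand": 1}
    - {"dx": 0.009,"dy": 0,"dz": 0,"rx": 0,"ry": 0,"rz": 0,"hand": 1}
    - {"dx": 0.01,"dy": 0,"dz": 0,"rx": 0,"ry": 0,"rz": 0,"hand": 1}

```text
time: 17.85
tool_pos: [0.5627, 0.0663, 0.0547]
orientation: [3.142, -0.0, 1.497]
contact_force: [-0.2, 1.2, -2.1]
grip_width: 0.0099
grip_force: 10.0
```

Request:
move_arm:
  commands:
    - {"dx": 0.001,"dy": 0,"dz": 0,"rx": 0,"ry": 0,"rz": 0,"hand": 1}
    - {"dx": 0.002,"dy": 0,"dz": 0,"rx": 0,"ry": 0,"rz": 0,"hand": 1}
    - {"dx": 0.003,"dy": 0,"dz": 0,"rx": 0,"ry": 0,"rz": 0,"hand": 1}
    - {"dx": 0.004,"dy": 0,"dz": 0,"rx": 0,"ry": 0,"rz": 0,"hand": 1}
    - {"dx": 0.005,"dy": 0,"dz": 0,"rx": 0,"ry": 0,"rz": 0,"hand": 1}
    - {"dx": 0.006,"dy": 0,"dz": 0,"rx": 0,"ry": 0,"rz": 0,"hand": 1}
    - {"dx": 0.007,"dy": 0,"dz": 0,"rx": 0,"ry": 0,"rz": 0,"hand": 1}
    - {"dx": 0.008,"dy": 0,"dz": 0,"rx": 0,"ry": 0,"rz": 0,"hand": 1}
    - {"dx": 0.009,"dy": 0,"dz": 0,"rx": 0,"ry": 0,"rz": 0,"hand": 1}
    - {"dx": 0.01,"dy": 0,"dz": 0,"rx": 0,"ry": 0,"rz": 0,"hand": 1}

```text
time: 19.1
tool_pos: [0.5631, 0.0713, 0.0547]
orientation: [3.142, -0.0, 1.497]
contact_force: [0.3, -1.0, -1.3]
grip_width: 0.0101
grip_force: 10.0
```

Request:
move_arm:
  commands:
    - {"dx": 0.001,"dy": 0,"dz": 0,"rx": 0,"ry": 0,"rz": 0,"hand": 1}
    - {"dx": 0.002,"dy": 0,"dz": 0,"rx": 0,"ry": 0,"rz": 0,"hand": 1}
    - {"dx": 0.003,"dy": 0,"dz": 0,"rx": 0,"ry": 0,"rz": 0,"hand": 1}
    - {"dx": 0.004,"dy": 0,"dz": 0,"rx": 0,"ry": 0,"rz": 0,"hand": 1}
    - {"dx": 0.005,"dy": 0,"dz": 0,"rx": 0,"ry": 0,"rz": 0,"hand": 1}
    - {"dx": 0.006,"dy": 0,"dz": 0,"rx": 0,"ry": 0,"rz": 0,"hand": 1}
    - {"dx": 0.007,"dy": 0,"dz": 0,"rx": 0,"ry": 0,"rz": 0,"hand": 1}
    - {"dx": 0.008,"dy": 0,"dz": 0,"rx": 0,"ry": 0,"rz": 0,"hand": 1}
    - {"dx": 0.009,"dy": 0,"dz": 0,"rx": 0,"ry": 0,"rz": 0,"hand": 1}
    - {"dx": 0.01,"dy": 0,"dz": 0,"rx": 0,"ry": 0,"rz": 0,"hand": 1}

```text
time: 20.35
tool_pos: [0.5635, 0.0763, 0.0547]
orientation: [3.142, -0.0, 1.497]
contact_force: [-0.2, 0.3, -0.5]
grip_width: 0.0099
grip_force: 10.0
```

Request:
move_arm:
  commands:
    - {"dx": 0.001,"dy": 0,"dz": 0,"rx": 0,"ry": 0,"rz": 0,"hand": 1}
    - {"dx": 0.002,"dy": 0,"dz": 0,"rx": 0,"ry": 0,"rz": 0,"hand": 1}
    - {"dx": 0.003,"dy": 0,"dz": 0,"rx": 0,"ry": 0,"rz": 0,"hand": 1}
    - {"dx": 0.004,"dy": 0,"dz": 0,"rx": 0,"ry": 0,"rz": 0,"hand": 1}
    - {"dx": 0.005,"dy": 0,"dz": 0,"rx": 0,"ry": 0,"rz": 0,"hand": 1}
    - {"dx": 0.006,"dy": 0,"dz": 0,"rx": 0,"ry": 0,"rz": 0,"hand": 1}
    - {"dx": 0.007,"dy": 0,"dz": 0,"rx": 0,"ry": 0,"rz": 0,"hand": 1}
    - {"dx": 0.008,"dy": 0,"dz": 0,"rx": 0,"ry": 0,"rz": 0,"hand": 1}
    - {"dx": 0.009,"dy": 0,"dz": 0,"rx": 0,"ry": 0,"rz": 0,"hand": 1}
    - {"dx": 0.01,"dy": 0,"dz": 0,"rx": 0,"ry": 0,"rz": 0,"hand": 1}

```text
time: 21.6
tool_pos: [0.5638, 0.0813, 0.0547]
orientation: [3.142, -0.0, 1.497]
contact_force: [0.0, 0.5, -2.2]
grip_width: 0.0098
grip_force: 10.0
```

Request:
move_arm:
  commands:
    - {"dx": 0.001,"dy": 0,"dz": 0,"rx": 0,"ry": 0,"rz": 0,"hand": 1}
    - {"dx": 0.002,"dy": 0,"dz": 0,"rx": 0,"ry": 0,"rz": 0,"hand": 1}
    - {"dx": 0.003,"dy": 0,"dz": 0,"rx": 0,"ry": 0,"rz": 0,"hand": 1}
    - {"dx": 0.004,"dy": 0,"dz": 0,"rx": 0,"ry": 0,"rz": 0,"hand": 1}
    - {"dx": 0.005,"dy": 0,"dz": 0,"rx": 0,"ry": 0,"rz": 0,"hand": 1}
    - {"dx": 0.006,"dy": 0,"dz": 0,"rx": 0,"ry": 0,"rz": 0,"hand": 1}
    - {"dx": 0.007,"dy": 0,"dz": 0,"rx": 0,"ry": 0,"rz": 0,"hand": 1}
    - {"dx": 0.008,"dy": 0,"dz": 0,"rx": 0,"ry": 0,"rz": 0,"hand": 1}
    - {"dx": 0.009,"dy": 0,"dz": 0,"rx": 0,"ry": 0,"rz": 0,"hand": 1}
    - {"dx": 0.01,"dy": 0,"dz": 0,"rx": 0,"ry": 0,"rz": 0,"hand": 1}

```text
time: 22.85
tool_pos: [0.5642, 0.0862, 0.0547]
orientation: [3.142, -0.0, 1.497]
contact_force: [-0.2, -1.1, -1.7]
grip_width: 0.0098
grip_force: 10.0
```

Request:
move_arm:
  commands:
    - {"dx": 0.001,"dy": 0,"dz": 0,"rx": 0,"ry": 0,"rz": 0,"hand": 1}
    - {"dx": 0.002,"dy": 0,"dz": 0,"rx": 0,"ry": 0,"rz": 0,"hand": 1}
    - {"dx": 0.003,"dy": 0,"dz": 0,"rx": 0,"ry": 0,"rz": 0,"hand": 1}
    - {"dx": 0.004,"dy": 0,"dz": 0,"rx": 0,"ry": 0,"rz": 0,"hand": 1}
    - {"dx": 0.005,"dy": 0,"dz": 0,"rx": 0,"ry": 0,"rz": 0,"hand": 1}
    - {"dx": 0.006,"dy": 0,"dz": 0,"rx": 0,"ry": 0,"rz": 0,"hand": 1}
    - {"dx": 0.007,"dy": 0,"dz": 0,"rx": 0,"ry": 0,"rz": 0,"hand": 1}
    - {"dx": 0.008,"dy": 0,"dz": 0,"rx": 0,"ry": 0,"rz": 0,"hand": 1}
    - {"dx": 0.009,"dy": 0,"dz": 0,"rx": 0,"ry": 0,"rz": 0,"hand": 1}
    - {"dx": 0.01,"dy": 0,"dz": 0,"rx": 0,"ry": 0,"rz": 0,"hand": 1}

```text
time: 24.1
tool_pos: [0.5646, 0.0912, 0.0547]
orientation: [-3.142, -0.0, 1.497]
contact_force: [-0.9, -3.5, -1.4]
grip_width: 0.0097
grip_force: 10.0
```

Plunger felt (-3.5 N). Going on in smaller steps.

Request:
move_arm:
  commands:
    - {"dx": 0.001,"dy": 0,"dz": 0,"rx": 0,"ry": 0,"rz": 0,"hand": 1}
    - {"dx": 0.001,"dy": 0,"dz": 0,"rx": 0,"ry": 0,"rz": 0,"hand": 1}
    - {"dx": 0.002,"dy": 0,"dz": 0,"rx": 0,"ry": 0,"rz": 0,"hand": 1}
    - {"dx": 0.002,"dy": 0,"dz": 0,"rx": 0,"ry": 0,"rz": 0,"hand": 1}
    - {"dx": 0.003,"dy": 0,"dz": 0,"rx": 0,"ry": 0,"rz": 0,"hand": 1}
    - {"dx": 0.003,"dy": 0,"dz": 0,"rx": 0,"ry": 0,"rz": 0,"hand": 1}
    - {"dx": 0.004,"dy": 0,"dz": 0,"rx": 0,"ry": 0,"rz": 0,"hand": 1}
    - {"dx": 0.004,"dy": 0,"dz": 0,"rx": 0,"ry": 0,"rz": 0,"hand": 1}
    - {"dx": 0.004,"dy": 0,"dz": 0,"rx": 0,"ry": 0,"rz": 0,"hand": 1}
    - {"dx": 0.004,"dy": 0,"dz": 0,"rx": 0,"ry": 0,"rz": 0,"hand": 1}

```text
time: 25.35
tool_pos: [0.5648, 0.0931, 0.0548]
orientation: [3.141, -0.0, 1.496]
contact_force: [-0.5, -4.3, -0.6]
grip_width: 0.0102
grip_force: 10.0
```

Request:
move_arm:
  commands:
    - {"dx": 0.001,"dy": 0,"dz": 0,"rx": 0,"ry": 0,"rz": 0,"hand": 1}
    - {"dx": 0.001,"dy": 0,"dz": 0,"rx": 0,"ry": 0,"rz": 0,"hand": 1}
    - {"dx": 0.002,"dy": 0,"dz": 0,"rx": 0,"ry": 0,"rz": 0,"hand": 1}
    - {"dx": 0.002,"dy": 0,"dz": 0,"rx": 0,"ry": 0,"rz": 0,"hand": 1}
    - {"dx": 0.003,"dy": 0,"dz": 0,"rx": 0,"ry": 0,"rz": 0,"hand": 1}
    - {"dx": 0.003,"dy": 0,"dz": 0,"rx": 0,"ry": 0,"rz": 0,"hand": 1}
    - {"dx": 0.003,"dy": 0,"dz": 0,"rx": 0,"ry": 0,"rz": 0,"hand": 1}
    - {"dx": 0.003,"dy": 0,"dz": 0,"rx": 0,"ry": 0,"rz": 0,"hand": 1}
    - {"dx": 0.003,"dy": 0,"dz": 0,"rx": 0,"ry": 0,"rz": 0,"hand": 1}
    - {"dx": 0.003,"dy": 0,"dz": 0,"rx": 0,"ry": 0,"rz": 0,"hand": 1}

```text
time: 26.6
tool_pos: [0.5649, 0.0936, 0.0551]
orientation: [3.141, 0.002, 1.497]
contact_force: [-1.4, -10.3, 2.4]
grip_width: 0.0101
grip_force: 10.0
```

Rigid stop reached: 10 N, with the tool held back. Unload slightly, open and lift away.

Request:
move_arm:
  commands:
    - {"dx": 0,"dy": 0,"dz": 0,"rx": 0,"ry": 0,"rz": 0,"hand": 1}
    - {"dx": -0.001,"dy": 0,"dz": 0,"rx": 0,"ry": 0,"rz": 0,"hand": 1}
    - {"dx": -0.001,"dy": 0,"dz": 0,"rx": 0,"ry": 0,"rz": 0,"hand": 0.2}
    - {"dx": -0.001,"dy": 0,"dz": 0,"rx": 0,"ry": 0,"rz": 0,"hand": 0.2}
    - {"dx": -0.001,"dy": 0,"dz": 0,"rx": 0,"ry": 0,"rz": 0,"hand": 0.2}
    - {"dx": -0.001,"dy": 0,"dz": 0,"rx": 0,"ry": 0,"rz": 0,"hand": 0.2}
    - {"dx": -0.001,"dy": 0,"dz": -0.02,"rx": 0,"ry": 0,"rz": 0,"hand": 0.2}
    - {"dx": -0.001,"dy": 0,"dz": -0.06,"rx": 0,"ry": 0,"rz": 0,"hand": 0.2}
    - {"dx": -0.001,"dy": 0,"dz": -0.12,"rx": 0,"ry": 0,"rz": 0,"hand": 0.2}
    - {"dx": -0.001,"dy": 0,"dz": -0.2,"rx": 0,"ry": 0,"rz": 0,"hand": 0.2}

```text
time: 27.85
tool_pos: [0.5643, 0.0942, 0.1557]
orientation: [-3.14, -0.0, 1.497]
contact_force: [1.0, -0.1, 0.9]
grip_width: 0.0367
grip_force: 0.0
```

Request:
move_arm:
  commands:
    - {"dx": -0.1,"dy": 0,"dz": -0.2,"rx": 0,"ry": 0,"rz": 0,"hand": 0}
    - {"dx": -0.2,"dy": 0,"dz": -0.3,"rx": 0,"ry": 0,"rz": 0,"hand": 0}
    - {"dx": -0.3,"dy": 0,"dz": -0.3,"rx": 0,"ry": 0,"rz": 0,"hand": 0}
    - {"dx": -0.4,"dy": 0,"dz": -0.3,"rx": 0,"ry": 0,"rz": 0,"hand": 0}
    - {"dx": -0.5,"dy": 0,"dz": -0.3,"rx": 0,"ry": 0,"rz": 0,"hand": 0}
    - {"dx": -0.6,"dy": 0,"dz": -0.3,"rx": 0,"ry": 0,"rz": 0,"hand": 0}
    - {"dx": -0.6,"dy": 0,"dz": -0.3,"rx": 0,"ry": 0,"rz": 0,"hand": 0}
    - {"dx": -0.6,"dy": 0,"dz": -0.3,"rx": 0,"ry": 0,"rz": 0,"hand": 0}
    - {"dx": -0.6,"dy": 0,"dz": -0.3,"rx": 0,"ry": 0,"rz": 0,"hand": 0}
    - {"dx": -0.6,"dy": 0,"dz": -0.3,"rx": 0,"ry": 0,"rz": 0,"hand": 0}

```text
time: 29.1
tool_pos: [0.5428, -0.2037, 0.305]
orientation: [3.141, -0.0, 1.499]
contact_force: [0.3, -0.1, -0.1]
grip_width: 0.046
grip_force: 0.0
```

```bash
python3 - <<'E'
from h import *
st=state();print(st["tool_pos"],st["contact_force"])
s=get_image("side");t=get_image("top");C=np.array([.5647,.0936])+.02*np.array([.0737,.9973])
for im in(s,t): print([(round(r["score"],2),np.round(atz(im,r["pixel"],.066),4)) for r in pinpoint(im,"blade_top")])
overlay(s,(.557,-.0195),1.499,C,1.497,.004,"c7.png",[.562,.04,.02],80,60,10)
E
```

```text
[ 0.54283274 -0.20371021  0.30498986] [ 0.32768703 -0.09871775 -0.07114463]
[(0.82, array([0.5647, 0.0922, 0.066 ])), (0.6, array([ 0.3805, -0.3389,  0.066 ])), (0.59, array([ 0.3681, -0.2328,  0.066 ])), (0.28, array([ 0.4036, -0.0553,  0.066 ]))]
[(0.74, array([0.5701, 0.0969, 0.066 ])), (0.45, array([ 0.388 , -0.3566,  0.066 ]))]
```

View pics/c7.png

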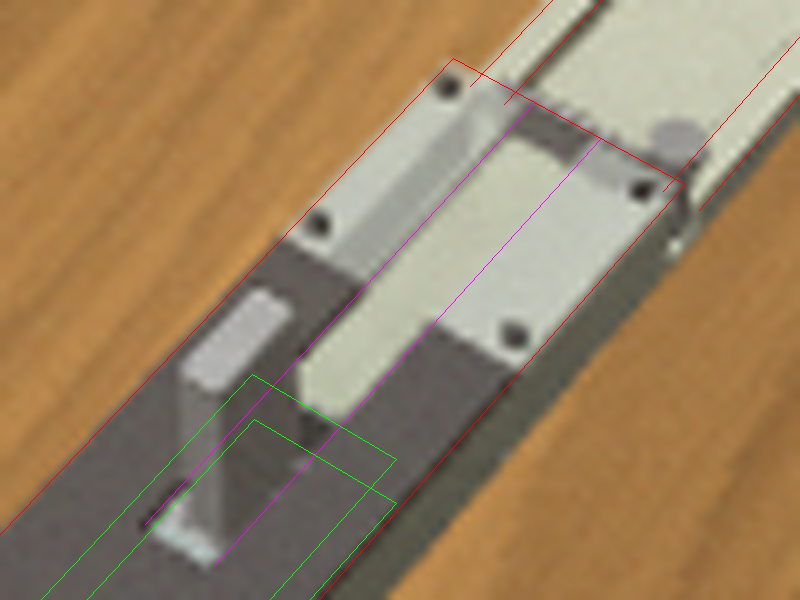

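The carrier sits at lane x of about 0.131, its blade just short of the slot end at (190,540). The gate leaf lies straight across the mouth at (560,130), as it did at the start. I'm handing in.

```bash
python3 -c "
from rig import *
print(sign_off())"
```

```text
the job is handed in; nothing more can be done
None
```

The job is handed in, with no verdict returned: I pushed the carrier in until it met a rigid stop at about 10 N, so the plunger should be pressed in, then released it and moved the arm clear; the gate looks shut in the last picture.

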